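Sweep the spent ink cartridges off the printer lid

TASK

Clear the lid of the all-in-one printer so that it can be opened for testing: with your fingertips, sweep the three spent ink cartridges sideways off the lid so that they drop into the open carton standing against the printer's side. Only push them along the lid, do not pick them up or carry them, and leave the remote control on the lid, the tape roll and the mains adapter where they lie.

Things in the scene. Friction and masses are not known exactly. Their poses are not given: they have to be found in the camera images.
- lid_mid (a point): centre of the flat, smooth, level top of the printer's closed lid, 156 mm above the table. The silver-grey lid measures 300 mm along its own x axis (away from the robot) by 410 mm along its y axis (the printer's width), so its side edges are 205 mm from here along +y and -y; no raised rim. The slate-blue printer does not move.
- open_carton: open-topped brown cardboard carton for spent cartridges, 300 mm (its x, parallel to the printer's side) x 192 mm (its y) outside, 135 mm high, walls and floor 4 mm thick; its rim is 21 mm lower than the lid. It stands 8 mm from one side of the printer, the left or the right from one start to the next (compare with the lid's centre), square to it, and does not move. Origin: centre of its underside, on the table. Two grey-labelled cartridges already lie on its floor.
- sealed_carton: taped-up brown carton, 280 (x) x 200 (y) x 105 mm high, against the printer's other side; it does not move. Origin: centre of its underside.
- cart_yellow_mid (a point): centre of the spent ink cartridge with the yellow label, half-way up (9 mm above the lid it lies on). A black plastic box lying flat, 58 long (its own x axis) x 38 wide (y) x 18 high (z), about 35 g; the last 8 mm at its +x end are a narrower, lower latch tab (20 wide, 11 high). It slides freely on the lid and turns if pushed off-centre.
- cart_cyan_mid (a point): centre of the spent ink cartridge with the cyan label, half-way up (9 mm above the lid it lies on). A black plastic box lying flat, 58 long (its own x axis) x 38 wide (y) x 18 high (z), about 35 g; the last 8 mm at its +x end are a narrower, lower latch tab (20 wide, 11 high). It slides freely on the lid and turns if pushed off-centre.
- cart_magenta_mid (a point): centre of the spent ink cartridge with the magenta label, half-way up (9 mm above the lid it lies on). A black plastic box lying flat, 58 long (its own x axis) x 38 wide (y) x 18 high (z), about 35 g; the last 8 mm at its +x end are a narrower, lower latch tab (20 wide, 11 high). It slides freely on the lid and turns if pushed off-centre.
- remote_mid (a point): centre of a black remote control, 150 long (its x) x 44 x 18 mm, lying on the rear part of the lid roughly along the printer's width; half-way up. To be left alone.
- tape_roll_mid (a point): centre of a brown roll of packing tape, 100 mm across and 25 mm high, lying on top of the sealed carton (its upper side 130 mm above the table, lower than the lid); half-way up. To be left alone.
- adapter_mid (a point): centre of a black mains adapter brick, 110 long (its x) x 50 x 32 mm high, lying on top of the sealed carton beside the tape (its upper side 137 mm above the table, lower than the lid); half-way up. To be left alone.

How it is judged:
At the end, for the whole second after the job is handed in: All three cartridges lie at rest (under 30 mm/s) inside the open carton: centres within its walls and less than 100 mm above the table; remote control, tape roll and adapter are within 20 mm of where they started (x of cart_yellow_mid in the frame of open_carton between -0.145 and 0.145 m and y of cart_yellow_mid in the frame of open_carton between -0.091 and 0.091 m and z of each of cart_yellow_mid, cart_cyan_mid, cart_magenta_mid in the frame of open_carton below 0.1 m and linear speed of each of cart_yellow, cart_cyan, cart_magenta below 0.03 m/s and x of cart_cyan_mid in the frame of open_carton between -0.145 and 0.145 m and y of cart_cyan_mid in the frame of open_carton between -0.091 and 0.091 m and x of cart_magenta_mid in the frame of open_carton between -0.145 and 0.145 m and y of cart_magenta_mid in the frame of open_carton between -0.091 and 0.091 m and distance of each of remote_mid, tape_roll_mid, adapter_mid from where it was at the start of the episode below 0.02 m); the robot touches nothing.
It fails at once if a cartridge is picked up (its centre more than 36 mm above the lid) (z of any of cart_yellow_mid, cart_cyan_mid, cart_magenta_mid in the frame of lid_mid above 0.036 m).
It fails at once if a cartridge is carried out over the carton (its centre more than 40 mm past the lid's side edge while still above the lid's level) ((z of cart_yellow_mid in the frame of lid_mid above 0 m and (y of cart_yellow_mid in the frame of lid_mid above 0.245 m or y of cart_yellow_mid in the frame of lid_mid below -0.245 m)) or (z of cart_cyan_mid in the frame of lid_mid above 0 m and (y of cart_cyan_mid in the frame of lid_mid above 0.245 m or y of cart_cyan_mid in the frame of lid_mid below -0.245 m)) or (z of cart_magenta_mid in the frame of lid_mid above 0 m and (y of cart_magenta_mid in the frame of lid_mid above 0.245 m or y of cart_magenta_mid in the frame of lid_mid below -0.245 m))).
It fails at once if the remote control is moved by more than 20 mm (distance of remote_mid from where it was at the start of the episode above 0.02 m).
It fails at once if the tape roll is moved by more than 20 mm (distance of tape_roll_mid from where it was at the start of the episode above 0.02 m).
It fails at once if the mains adapter is moved by more than 20 mm (distance of adapter_mid from where it was at the start of the episode above 0.02 m).
It also fails if it takes over 64 s, if anything falls off the work surface, if the arm or the gripper's body presses on something with over 40 N, if the wrist force passes 120 N, or if a joint passes its speed limit or range.

ROBOT

A 6-joint arm with a two-finger parallel gripper is mounted at the origin on the work surface. World frame = base frame: x ahead of the robot, y to its left, z up, the work surface at z = 0. Lengths are in m, angles in rad, forces in N, time in s.
With the tool pointing down it reaches from about 0.35 to 0.975 m from the base axis. Payload 4.9 kg.
Tool frame: the origin (TCP) lies midway between the tips of the shut fingers; the grasp point (between the pads) lies 19 mm behind it (r.grasp_offset is the distance from the TCP to the grasp point, in m); z points along the fingers, y is the direction in which the jaws open and shut (so a half turn about z gives the same grasp; the last joint's range is limited). The gripper opens to 85 mm and grips with 20 to 120 N. Pads are 22 mm wide; open, the fingers measure 114 mm over their backs; the gripper's body (76 mm by 85 mm) begins 54 mm behind the grasp point. The pads swing forward as they close: fully open they stand 13 mm farther back than shut.
Start: joints at [1.052, 0.053, 1.613, -0, 1.476, -0.119], TCP at [0.243, 0.576, 0.231] pointing down, gripper open.
Joint ranges: [-3.01, 3.01], [-1.01, 2.22], [0.06, 2.58], [-1.02, 4.17], [0.09, 2.62], [-3.14, 3.14]. Speed limits (rad/s): [2.57, 2.57, 3.14, 3.14, 3.14, 3.14].

INTERFACE

Orientations are given as a rotation vector (axis times angle).
In Python, from rig import sensors, imaging, r gives the robot as it stands. The module is installed in compiled form; this text tells all that it offers.
- The arm moves only by the tool move_arm, never from a script. Its argument "targets" is a list of rows, each a list of 3 entries, a list of its own where there are three numbers: the shift along the tool's x, y, z in cm, then the turn, a rotation vector about the tool's x, y, z in rad, then the finger opening in cm, from 0 to 8.54. In form: [[[dx, dy, dz], [ax, ay, az], gripper], ...]. A call has 1 to 20 rows; each row is the pose to reach, as a shift and turn from the pose commanded when the call began, along the tool's axes at that moment; what a row does not reach only later rows make up. A row lasts 1/12 s, in which the tool goes at most 41.7 mm and 7.16 degrees, less where a joint would pass 70% of its speed; a pose out of reach is approached as far as the arm can. A call with a gripper value outside its range is refused whole. The fingers move at their own pace and stop on an object; "grip_force" is the grip in N (left out, the last holds). Time passes only in rows, so rows that repeat a pose let the fingers close. It gives the time, the measured TCP pose, the force and the opening at its end, in the units of the state.
- sensors.observe(): the state, without advancing time (a new reading comes with each control period).
- imaging.read_camera(name): name is "scene" or "top" or "wrist"; returns a dict with "img" (384x512x3 uint8, red, green, blue), "fovy" (degrees; the focal length in pixels is half the picture's height over the tangent of half this angle, whatever the lens; pixels are square), "cx", "cy" (the principal point, pixels), "extrinsics" (4x4, takes a point from world to camera coordinates); the wrist camera has in their place "tool_from_camera" (4x4, takes a point from camera to tool coordinates, whose origin is the TCP and whose axes are the flange's). Camera axes: x right, y down, z forward; pixel columns grow to the right and rows downward; lengths in m; the calibration is good to about 2 mm. A picture is of the moment at which its call begins: read the wrist's pose just before it. There is no depth.
- r.sign_off(): hands the job in, once; it reports no verdict.
Trained networks look in the newest picture that a camera, given by its name, has taken for a name from the list of things; names that differ only in an ending like _2 or _b are one class to them, and where a whole thing is asked for, a point or a joint stands for the part that bears it (a point fixed in the world has none). Each returns a list of dicts, best first, with "conf" (0 to 1); they miss things now and then, are a little off and sometimes report something else, mostly with a low value. They report only what shows in the picture. A call takes as long as a camera call.
- imaging.recognise(camera, target): "rect" ([left, top, right, bottom] in pixels, round what is visible of it).
- imaging.cut_out(camera, target): "pixels" (384x512 bool, what is visible of it) and "rect" ([left, top, right, bottom] in pixels, round what is visible of it).
- imaging.mark_of(camera, target): "uv" ([column, row] in pixels: a listed point, or the origin of a listed thing).
The state is a dict: "time_s": time; "joint_pos": joint angles; "qd": joint speeds; "effort": joint torques, N m; "tool_pos": TCP position; "ee_rot": TCP orientation; "contact_force": force on the tool from outside, world axes, zero at the start; "ft_torque": the same for the moment, N m; "width": finger opening in m.
Only numpy, scipy, OpenCV 4.12 (cv2) and the standard library are available. Lean on these libraries where they do the work, as an engineer would, in place of code of your own. Each camera call takes 0.05 s, during which the arm holds its last target.

## Working session

There is one attempt and no reset: what is moved stays moved. The work goes in short steps, Python scripts to look and compute and a tool call to move; the robot and the scene stay as the last step left them, time stands still between calls to the robot, and variables do not carry over. Pictures are saved under pics/ and viewed, and the job is handed in when it is done.

Besides the shell and the picture viewer there is one more tool, called after "Emit:" as a command line: name --argument value ..., lists and objects as JSON in quotes. move_arm: Moves the arm, as the interface text tells. Its arguments: {"type":"object","properties":{"targets":{"type":"array","items":{"type":"array"}},"grip_force":{"type":"number"}},"required":["targets"]}

```bash
mkdir -p pics; cat > h.py <<'E'
import numpy as np, cv2
from rig import sensors, imaging, r
from scipy.spatial.transform import Rotation as R
def K(c):
    f=c["img"].shape[0]/2/np.tan(np.radians(c["fovy"])/2); return f
def ray(c,uv,T=None):
    f=K(c); d=np.array([(uv[0]-c["cx"])/f,(uv[1]-c["cy"])/f,1.0])
    if T is None: T=np.linalg.inv(c["extrinsics"])
    return T[:3,3],T[:3,:3]@d
def atz(c,uv,z,T=None):
    o,d=ray(c,uv,T); return o+d*(z-o[2])/d[2]
def tri(rs):
    A=0;b=0
    for o,d in rs:
        d=d/np.linalg.norm(d);P=np.eye(3)-np.outer(d,d);A=A+P;b=b+P@o
    return np.linalg.solve(A,b)
def save(n,c): cv2.imwrite("pics/"+n+".png",c["img"][:,:,::-1])
E
python3 - <<'E'
from h import *
s=sensors.observe();print(s)
cs={}
N=["lid_mid","open_carton","sealed_carton","cart_yellow_mid","cart_cyan_mid","cart_magenta_mid","remote_mid","tape_roll_mid","adapter_mid"]
H=[.156,0,0,.165,.165,.165,.165,.1175,.121]
for n in ["scene","top"]:
    c=imaging.read_camera(n);cs[n]=c;save(n+"0",c)
    print(n,c["fovy"],c["cx"],c["cy"],np.linalg.inv(c["extrinsics"])[:3,3].round(3))
for t,h in zip(N,H):
    rs=[]
    for n in cs:
        m=imaging.mark_of(n,t)
        for k in m[:2]: print(t,n,np.round(k["uv"],1),round(k["conf"],2),atz(cs[n],k["uv"],h).round(4))
        if m: rs.append(ray(cs[n],m[0]["uv"]))
    if len(rs)==2: print("   tri",tri(rs).round(4))
E
```

```text
{'time_s': 0.0, 'joint_pos': array([ 1.05199980e+00,  5.33504007e-02,  1.61437155e+00, -4.26000134e-05,
        1.47595429e+00, -1.18991810e-01]), 'qd': array([-5.83307548e-04,  8.34466013e-07, -7.99139585e-04, -1.45748938e-03,
        8.67305948e-04,  6.89209375e-04]), 'effort': array([-3.79379399e-04, -3.93690491e+01, -3.70174956e+01, -6.42017562e-05,
        7.05795974e-03, -7.86614976e-06]), 'tool_pos': array([0.24295779, 0.57514393, 0.23002069]), 'ee_rot': array([-0.62370916, -3.07842987,  0.00312814]), 'contact_force': array([-0.02121686,  1.34291622, -0.25948196]), 'ft_torque': array([ 0.05311155, -0.03809025, -0.00211346]), 'width': 0.08589641421732004}
scene 48.51195036766631 255.13894963857592 194.3259276644203 [ 1.362 -0.644  0.783]
top 45.01825441018504 255.83026938693547 194.2622236714832 [0.497 0.023 1.16 ]
lid_mid scene [242.6 179.8] 0.6 [0.5722 0.0088 0.156 ]
lid_mid scene [239.3 176.4] 0.58 [0.5517 0.0137 0.156 ]
lid_mid top [273.5 205.2] 0.67 [ 0.5705 -0.0065  0.156 ]
   tri [ 0.5742 -0.0013  0.1607]
open_carton scene [150.1 280.1] 0.76 [ 0.595  -0.3222  0.    ]
ope
[... 626 characters left out ...]
 [ 0.5824 -0.0035  0.1666]
cart_magenta_mid scene [192.8 191.5] 0.76 [ 0.5417 -0.1383  0.165 ]
cart_magenta_mid top [333.9 215.7] 0.89 [ 0.5454 -0.1353  0.165 ]
   tri [ 0.544  -0.1371  0.1656]
remote_mid scene [274.9 186.1] 0.83 [0.6664 0.0441 0.165 ]
remote_mid top [250.6 155.7] 0.56 [0.6785 0.0417 0.165 ]
   tri [0.6754 0.0393 0.1717]
tape_roll_mid scene [284.6 149.2] 0.63 [0.4658 0.2828 0.1175]
tape_roll_mid top [140.1 254.3] 0.84 [0.4676 0.2927 0.1175]
   tri [0.4648 0.2898 0.1155]
adapter_mid scene [313.  165.5] 0.93 [0.6083 0.2668 0.121 ]
adapter_mid top [145.  188.6] 0.96 [0.6149 0.2822 0.121 ]
adapter_mid top [396.9 196.8] 0.41 [ 0.5879 -0.2847  0.121 ]
   tri [0.6099 0.2764 0.1199]
```

```bash
python3 -c "
import cv2
for n in ['scene0','top0']:
    i=cv2.imread('pics/'+n+'.png');cv2.imwrite('pics/'+n+'b.png',cv2.resize(i,(800,600),interpolation=cv2.INTER_CUBIC))"
```

```text
(no output)
```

View pics/scene0b.png

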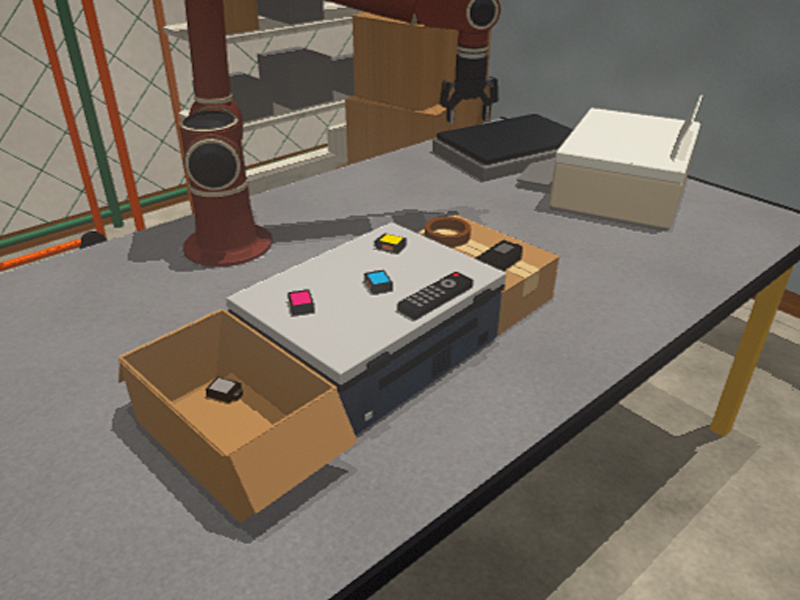

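View pics/top0b.png

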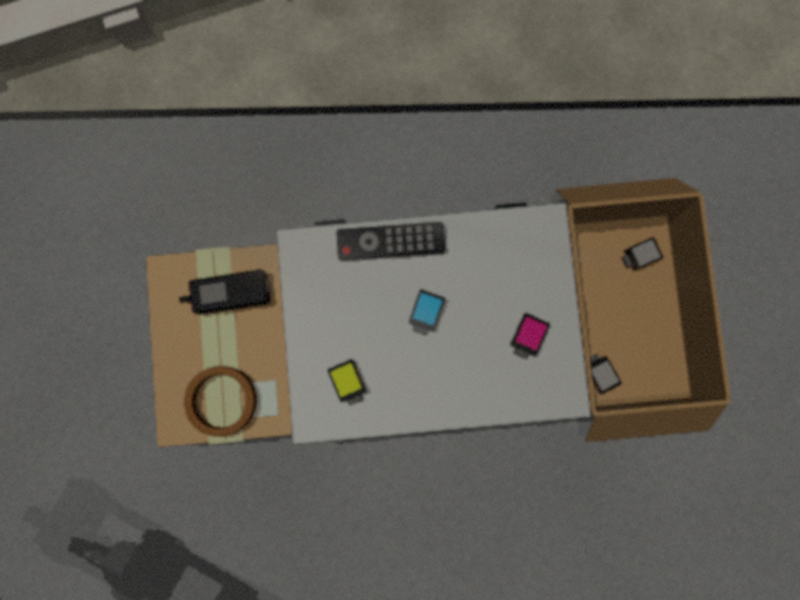

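The scene view shows the open carton on the right side (-y) and the remote at the rear of the lid. In the top view (512x384 pixels), yellow is at about (222,243), cyan at (273,198) and magenta at (339,214). The two grey cartridges in the carton are decoys. Next I'll measure the lid's yaw, its edge and the cartridge outlines.

```bash
python3 - <<'E'
from h import *
cs={n:imaging.read_camera(n) for n in ["top","scene"]}
c=cs["top"]
s=sensors.observe();M=R.from_rotvec(s["ee_rot"]).as_matrix();print(M.round(3))
for t in ["lid_mid","cart_yellow_mid","cart_cyan_mid","cart_magenta_mid","remote_mid","open_carton"]:
  for m in imaging.cut_out("top",t)[:3]:
    p=m["pixels"].astype(np.uint8)
    k,_=cv2.findContours(p,0,2);k=max(k,key=cv2.contourArea)
    z=.174 if "cart_" in t or "rem" in t else .156 if t=="lid_mid" else .135
    q=np.array([atz(c,u[0],z)[:2] for u in k],np.float32)
    (cx,cy),(w,h),a=cv2.minAreaRect(q); print(t,round(m["conf"],2),p.sum(),np.round([cx,cy,w,h],4),round(a,1))
# colour labels, two views
for n in cs:
  im=cv2.cvtColor(cs[n]["img"],cv2.COLOR_RGB2HSV)
  for nm,lo,hi in [("y",22,35),("c",90,105),("m",160,175)]:
    b=cv2.inRange(im,(lo,140,100),(hi,255,255));_,l,st,ce=cv2.connectedComponentsWithStats(b)
    i=1+np.argmax(st[1:,4]);print(n,nm,st[i,4],ce[i].round(1),atz(cs[n],ce[i],.174).round(4))
    if n=="top":
      k,_=cv2.findContours((l==i).astype(np.uint8),0,2);q=np.array([atz(c,u[0],.174)[:2] for u in k[0]],np.float32);print(cv2.minAreaRect(q))
E
```

```text
[[-0.921  0.389 -0.   ]
 [ 0.389  0.921 -0.   ]
 [ 0.    -0.    -1.   ]]
lid_mid 0.92 23041 [ 0.5719 -0.0103  0.3065  0.4092] 4.5
cart_yellow_mid 0.61 437 [0.4861 0.1055 0.0558 0.0386] 19.7
cart_cyan_mid 0.79 450 [ 0.5802 -0.0036  0.0378  0.0596] 70.7
cart_magenta_mid 0.97 459 [ 0.546  -0.1424  0.0392  0.0586] 66.7
remote_mid 0.74 1402 [0.6803 0.0445 0.0454 0.1489] 3.6
open_carton 0.75 14386 [ 0.5883 -0.3139  0.3654  0.2075] 4.7
top y 255 [220.9 242.8] [0.491  0.1067 0.174 ]
((0.4910745918750763, 0.10674118995666504), (0.03676799312233925, 0.030617842450737953), 21.5670108795166)
top c 220 [273.5 196.8] [ 0.5871 -0.0063  0.174 ]
((0.586819052696228, -0.005632791668176651), (0.030139189213514328, 0.03465939313173294), 67.22492980957031)
top m 244 [339.7 212.9] [ 0.5508 -0.1462  0.174 ]
((0.5507284998893738, -0.14625458419322968), (0.03071548603475094, 0.03585271164774895), 64.93972778320312)
scene y 62 [249.9 152.6] [0.4882 0.1086 0.174 ]
scene c 77 [241.7 177.4] [ 0.5833 -0.0036  0.174 ]
scene m 97 [191.8 190.2] [ 0.5469 -0.1441  0.174 ]
```

Emit:
move_arm --targets '[[[-53.6,-49.4,0],[0,0,1.098],2.5],[[-53.6,-49.4,0],[0,0,1.098],2.5],[[-53.6,-49.4,0],[0,0,1.098],2.5],[[-53.6,-49.4,0],[0,0,1.098],2.5],[[-53.6,-49.4,0],[0,0,1.098],2.5],[[-53.6,-49.4,0],[0,0,1.098],2.5],[[-53.6,-49.4,0],[0,0,1.098],2.5],[[-53.6,-49.4,0],[0,0,1.098],2.5],[[-53.6,-49.4,0],[0,0,1.098],2.5],[[-53.6,-49.4,0],[0,0,1.098],2.5],[[-53.6,-49.4,0],[0,0,1.098],2.5],[[-53.6,-49.4,0],[0,0,1.098],2.5],[[-53.6,-49.4,0],[0,0,1.098],2.5],[[-53.6,-49.4,0],[0,0,1.098],2.5],[[-53.6,-49.4,0],[0,0,1.098],2.5],[[-53.6,-49.4,0],[0,0,1.098],2.5],[[-53.6,-49.4,0],[0,0,1.098],2.5],[[-53.6,-49.4,0],[0,0,1.098],2.5],[[-53.6,-49.4,0],[0,0,1.098],2.5],[[-53.6,-49.4,0],[0,0,1.098],2.5]]'

```text
time_s: 3.07
tool_pos: [0.5447, -0.0888, 0.2311]
ee_rot: [-2.141, -2.298, 0.0]
contact_force: [0.7, 1.3, -0.0]
width: 0.0246
```

```bash
cat > look.py <<'E'
import sys
from h import *
t=sys.argv[1]
s=sensors.observe();w=imaging.read_camera("wrist");c=imaging.read_camera("top")
cv2.imwrite(f"pics/{t}.png",cv2.resize(np.hstack([w["img"],c["img"]])[:,:,::-1],(800,300),interpolation=cv2.INTER_AREA))
T=np.eye(4);T[:3,:3]=R.from_rotvec(s["ee_rot"]).as_matrix();T[:3,3]=s["tool_pos"];T=T@w["tool_from_camera"]
print(s["time_s"],s["tool_pos"].round(4),s["ee_rot"].round(4),s["contact_force"].round(1),s["width"])
rs={}
for n,cc,TT in [("w",w,T),("t",c,None)]:
  im=cv2.cvtColor(cc["img"],cv2.COLOR_RGB2HSV)
  for nm,lo,hi in [("y",22,35),("c",90,105),("m",160,175)]:
    b=cv2.inRange(im,(lo,140,80),(hi,255,255));_,l,st,ce=cv2.connectedComponentsWithStats(b)
    if len(st)<2: continue
    i=1+np.argmax(st[1:,4])
    if st[i,4]<20: continue
    k,_=cv2.findContours((l==i).astype(np.uint8),0,1);q=np.array([atz(cc,u[0],.174,TT)[:2] for u in k[0]],np.float32);a=cv2.minAreaRect(q)
    print(n,nm,st[i],atz(cc,ce[i],.174,TT).round(4),np.round(a[1],3),round(a[2],1))
    rs.setdefault(nm,[]).append(ray(cc,ce[i],TT))
for k in rs:
  if len(rs[k])==2: print(k,"tri",tri(rs[k]).round(4))
E
python3 look.py a1
```

```text
3.0667 [ 0.5447 -0.0888  0.2311] [-2.1407e+00 -2.2980e+00  1.0000e-04] [ 0.7  1.3 -0. ] 0.024612781336198597
w c [ 294   57   72   71 2894] [ 0.586 -0.006  0.174] [0.03  0.037] 69.5
w m [ 229  256   53   50 1555] [ 0.5497 -0.1467  0.174 ] [0.03  0.037] 64.0
t y [212 232  20  22 281] [0.4913 0.1063 0.174 ] [0.039 0.032] 23.0
t c [266 188  17  19 223] [ 0.5874 -0.0064  0.174 ] [0.031 0.035] 70.6
c tri [ 0.5877 -0.0062  0.1682]
```

View pics/a1.png

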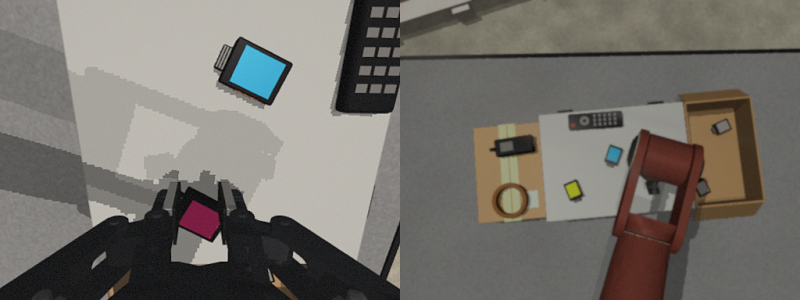

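Emit:
move_arm --targets '[[[0,0,3.5],[0,0,0],2.5],[[0,0,6.8],[0,0,0],2.5],[[0,0,6.8],[0,0,0],2.5],[[-1,0,6.8],[0,0,0],2.5],[[-2,0,6.8],[0,0,0],2.5],[[-3,0,6.8],[0,0,0],2.5],[[-4,0,6.8],[0,0,0],2.5],[[-5,0,6.8],[0,0,0],2.5],[[-6,0,6.8],[0,0,0],2.5],[[-7.5,0,6.8],[0,0,0],2.5],[[-9,0,6.8],[0,0,0],2.5],[[-11,0,6.8],[0,0,0],2.5],[[-13,0,6.8],[0,0,0],2.5],[[-13,0,6.8],[0,0,0],2.5],[[-13,0,6.8],[0,0,0],2.5],[[-11,0,6.8],[0,0,0],2.5],[[-9,0,5],[0,0,0],2.5],[[-6,0,1],[0,0,0],2.5],[[-3,0,0],[0,0,0],2.5],[[0,0,0],[0,0,0],2.5]]'

```text
time_s: 4.83
tool_pos: [0.5465, -0.087, 0.2365]
ee_rot: [2.134, 2.296, 0.006]
contact_force: [0.5, 0.6, -0.0]
width: 0.025
```

```bash
python3 look.py a2; python3 -c "
from h import *
save('s2',imaging.read_camera('scene'))"
```

```text
4.8333 [ 0.5465 -0.087   0.2365] [2.1342 2.2958 0.006 ] [ 0.5  0.6 -0. ] 0.02495494524974011
w c [ 289   61   70   68 2716] [ 0.586  -0.0061  0.174 ] [0.031 0.037] 69.6
t y [212 232  19  22 279] [0.4913 0.1063 0.174 ] [0.039 0.033] 20.9
t c [266 188  17  19 231] [ 0.5874 -0.0062  0.174 ] [0.031 0.035] 67.2
c tri [ 0.5879 -0.0061  0.1665]
```

View pics/a2.png

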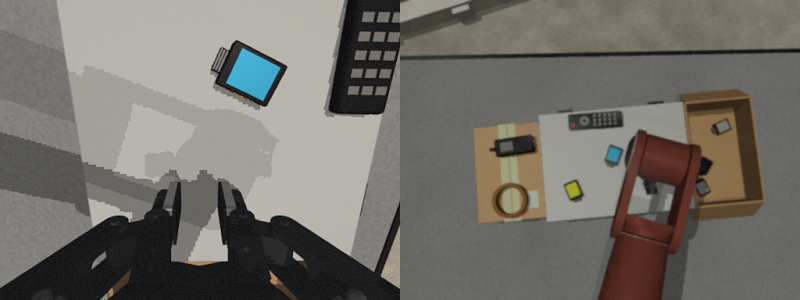

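View pics/s2.png

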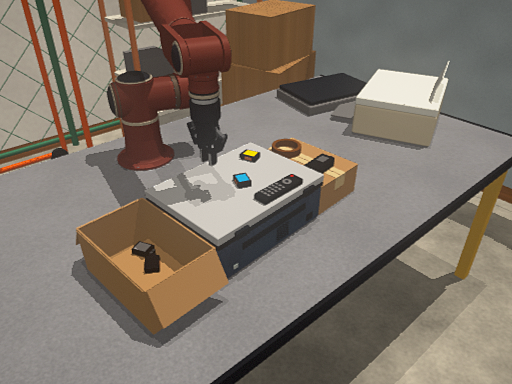

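Magenta is in the carton, dark-side up at scene pixel (152,262). Nothing else moved. Cyan is next.

Emit:
move_arm --targets '[[[4,1.3,0],[0,0,0],2.5],[[8,2.6,0],[0,0,0],2.5],[[12,4,0],[0,0,0],2.5],[[13.7,4.7,0],[0,0,0],2.5],[[13.7,4.7,0],[0,0,0],2.5],[[13.7,4.7,3.5],[0,0,0],2.5],[[13.7,4.7,6.8],[0,0,0],2.5],[[13.7,4.7,6.8],[0,0,0],2.5],[[12.7,4.7,6.8],[0,0,0],2.5],[[11.7,4.7,6.8],[0,0,0],2.5],[[10.7,4.7,6.8],[0,0,0],2.5],[[9.7,4.7,6.8],[0,0,0],2.5],[[8.7,4.7,6.8],[0,0,0],2.5],[[7.7,4.7,6.8],[0,0,0],2.5],[[6.7,4.7,6.8],[0,0,0],2.5],[[5.7,4.7,6.8],[0,0,0],2.5],[[4.7,4.7,6.8],[0,0,0],2.5],[[4.7,4.7,6.8],[0,0,0],2.5]]'

```text
time_s: 6.48
tool_pos: [0.5883, -0.0396, 0.1634]
ee_rot: [2.14, 2.299, -0.001]
contact_force: [-0.6, -0.3, -0.2]
width: 0.0249
```

```bash
python3 look.py a3
```

```text
6.4833 [ 0.5883 -0.0396  0.1634] [ 2.1404e+00  2.2987e+00 -8.0000e-04] [-0.6 -0.3 -0.2] 0.02492586978660503
w c [ 240  287   51   48 2183] [ 0.5947 -0.0716  0.174 ] [0.027 0.03 ] 4.3
t y [212 232  20  22 281] [0.4913 0.1063 0.174 ] [0.039 0.032] 22.8
```

View pics/a3.png

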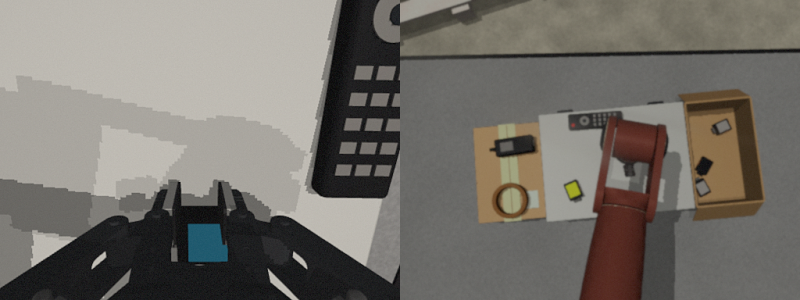

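Cyan sits flush and square against the fingertips. I'll continue to the edge.

Emit:
move_arm --targets '[[[-1,0,0],[0,0,0],2.5],[[-2.2,0,0],[0,0,0],2.5],[[-3.6,0,0],[0,0,0],2.5],[[-5,0,0],[0,0,0],2.5],[[-6.5,0,0],[0,0,0],2.5],[[-8,0,0],[0,0,0],2.5],[[-9.5,0,0],[0,0,0],2.5],[[-11,0,0],[0,0,0],2.5],[[-12.5,0,0],[0,0,0],2.5],[[-14,0,0],[0,0,0],2.5],[[-15.7,0,0],[0,0,0],2.5],[[-17.7,0,0],[0,0,0],2.5],[[-17.7,0,0],[0,0,0],2.5],[[-17.7,0,0],[0,0,0],2.5],[[-15.7,0,0],[0,0,0],2.5],[[-13,0,-2],[0,0,0],2.5],[[-10,0,-5],[0,0,0],2.5],[[-7,0,-6.8],[0,0,0],2.5],[[-4,0,-6.8],[0,0,0],2.5],[[0,0,-6.8],[0,0,0],2.5]]'

```text
time_s: 8.25
tool_pos: [0.589, -0.0369, 0.234]
ee_rot: [2.137, 2.297, 0.003]
contact_force: [0.8, 1.0, -0.5]
width: 0.0251
```

```bash
python3 look.py a4;python3 -c "
from h import *
save('s4',imaging.read_camera('scene'))"
```

```text
8.25 [ 0.589  -0.0369  0.234 ] [2.137  2.2972 0.0034] [ 0.8  1.  -0.5] 0.025097409415093863
w y [86  0 16  5 47] [0.4831 0.0866 0.174 ] [0.009 0.002] 4.2
t y [212 232  19  22 280] [0.4912 0.1063 0.174 ] [0.039 0.033] 21.6
y tri [0.4878 0.096  0.1774]
```

View pics/s4.png

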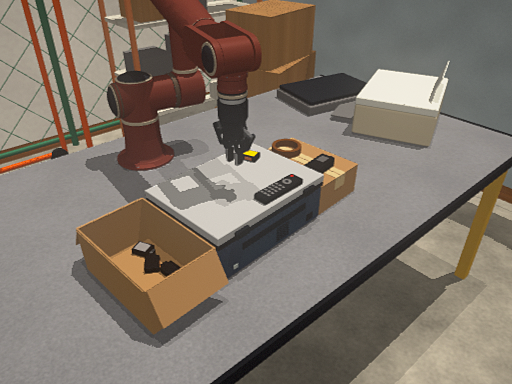

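View pics/a4.png

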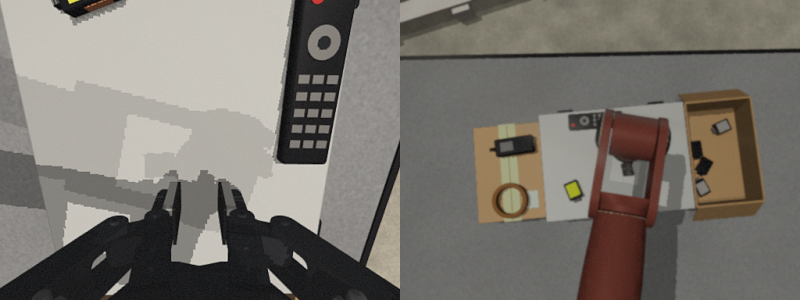

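Cyan is in too. Now yellow.

Emit:
move_arm --targets '[[[3.5,-1.5,-6.8],[0,0,0],2.5],[[7,-3,-6.8],[0,0,0],2.5],[[10.5,-4.5,-6.8],[0,0,0],2.5],[[14,-6,-6.8],[0,0,0],2.5],[[17.5,-7.5,-6.8],[0,0,0],2.5],[[20.9,-8.7,-6.8],[0,0,0],2.5],[[20.9,-8.7,-6.8],[0,0,0],2.5],[[20.9,-8.7,-6.8],[0,0,0],2.5]]'

```text
time_s: 9.07
tool_pos: [0.4855, 0.1656, 0.2993]
ee_rot: [2.135, 2.304, 0.0]
contact_force: [-0.3, -0.5, 1.1]
width: 0.0248
```

```bash
python3 look.py a5
```

```text
9.0667 [0.4855 0.1656 0.2993] [2.1345e+00 2.3045e+00 1.0000e-04] [-0.3 -0.5  1.1] 0.02483601709089784
w y [ 235  225   44   36 1033] [0.4916 0.1062 0.174 ] [0.036 0.031] 22.3
t y [212 233  19  21 249] [0.4909 0.107  0.174 ] [0.037 0.03 ] 21.6
y tri [0.4912 0.1069 0.1756]
```

View pics/a5.png

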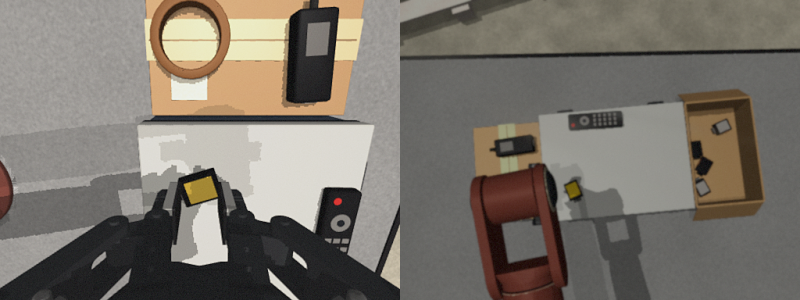

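Emit:
move_arm --targets '[[[0,0,4],[0,0,0],2.5],[[0,0,8],[0,0,0],2.5],[[0,0,11.5],[0,0,0],2.5],[[0,0,13.6],[0,0,0],2.5],[[0,0,13.6],[0,0,0],2.5],[[-1,0,13.6],[0,0,0],2.5],[[-2,0,13.6],[0,0,0],2.5],[[-3,0,13.6],[0,0,0],2.5],[[-4,0,13.6],[0,0,0],2.5],[[-5,0,13.6],[0,0,0],2.5],[[-6,0,13.6],[0,0,0],2.5],[[-7,0,13.6],[0,0,0],2.5],[[-8,0,13.6],[0,0,0],2.5],[[-9.2,0,13.6],[0,0,0],2.5],[[-10.5,0,13.6],[0,0,0],2.5],[[-12,0,13.6],[0,0,0],2.5],[[-13.5,0,13.6],[0,0,0],2.5],[[-15,0,13.6],[0,0,0],2.5],[[-16,0,13.6],[0,0,0],2.5],[[-16,0,13.6],[0,0,0],2.5]]'

```text
time_s: 10.83
tool_pos: [0.4979, 0.003, 0.1633]
ee_rot: [2.141, 2.298, -0.001]
contact_force: [0.1, -0.2, 0.2]
width: 0.0248
```

```bash
python3 look.py a6
```

```text
10.8333 [0.4979 0.003  0.1633] [ 2.1413e+00  2.2983e+00 -7.0000e-04] [ 0.1 -0.2  0.2] 0.024841429393271216
w y [ 219  287   61   49 2601] [ 0.4978 -0.0296  0.174 ] [0.032 0.03 ] 4.0
```

View pics/a6.png

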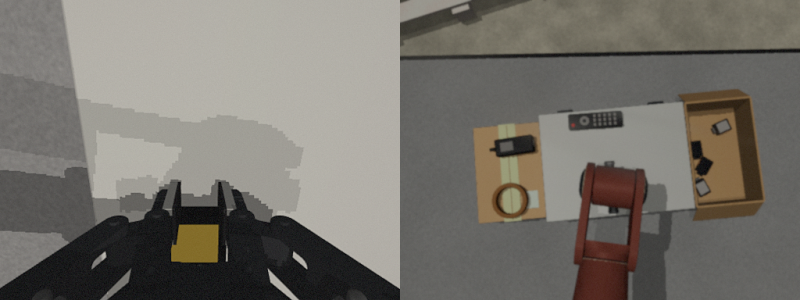

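Emit:
move_arm --targets '[[[-1,0,0],[0,0,0],2.5],[[-2.2,0,0],[0,0,0],2.5],[[-3.6,0,0],[0,0,0],2.5],[[-5,0,0],[0,0,0],2.5],[[-6.5,0,0],[0,0,0],2.5],[[-8,0,0],[0,0,0],2.5],[[-9.5,0,0],[0,0,0],2.5],[[-11,0,0],[0,0,0],2.5],[[-12.5,0,0],[0,0,0],2.5],[[-14,0,0],[0,0,0],2.5],[[-15.5,0,0],[0,0,0],2.5],[[-17,0,0],[0,0,0],2.5],[[-18.7,0,0],[0,0,0],2.5],[[-20.5,0,0],[0,0,0],2.5],[[-22.5,0,0],[0,0,0],2.5],[[-22.5,0,0],[0,0,0],2.5],[[-22.5,0,0],[0,0,0],2.5],[[-19,0,0],[0,0,0],2.5],[[-16,0,-4],[0,0,0],2.5],[[-13,0,-8],[0,0,0],2.5]]'

```text
time_s: 12.6
tool_pos: [0.5058, -0.1325, 0.2274]
ee_rot: [-2.134, -2.296, 0.003]
contact_force: [1.5, -0.2, 0.1]
width: 0.0249
```

Emit:
move_arm --targets '[[[4,0,-1],[0,0,0],2.5],[[8,0,-2],[0,0,0],2.5],[[12,0,-2],[0,0,0],2.5],[[16,0,-2],[0,0,0],2.5],[[20,0,-2],[0,0,0],2.5],[[24,0,-2],[0,0,0],2.5],[[24,0,-2],[0,0,0],2.5],[[24,0,-2],[0,0,0],2.5]]'

```text
time_s: 13.27
tool_pos: [0.4896, 0.1069, 0.2499]
ee_rot: [-2.133, -2.307, 0.0]
contact_force: [-0.6, -0.5, 0.6]
width: 0.0251
```

```bash
python3 look.py a7;python3 - <<'E'
from h import *
c=imaging.read_camera('scene');t=imaging.read_camera('top')
i=np.hstack([cv2.resize(c["img"][180:340,60:240],None,fx=2.2,fy=2.2),cv2.resize(t["img"][100:260,340:500],None,fx=2.2,fy=2.2)]);cv2.imwrite('pics/s7.png',i[:,:,::-1])
for n,h in [("remote_mid",.165),("tape_roll_mid",.1175),("adapter_mid",.121)]:
  for m in imaging.mark_of("top",n)[:1]: print(n,np.round(m["uv"],1),atz(t,m["uv"],h).round(4))
E
```

```text
13.2667 [0.4896 0.1069 0.2499] [-2.1325e+00 -2.3067e+00  3.0000e-04] [-0.6 -0.5  0.6] 0.0251380536866562
remote_mid [249.1 155.9] [0.6781 0.0449 0.165 ]
tape_roll_mid [141.2 257.9] [0.4596 0.2901 0.1175]
adapter_mid [146.1 187.8] [0.6167 0.2797 0.121 ]
```

View pics/s7.png

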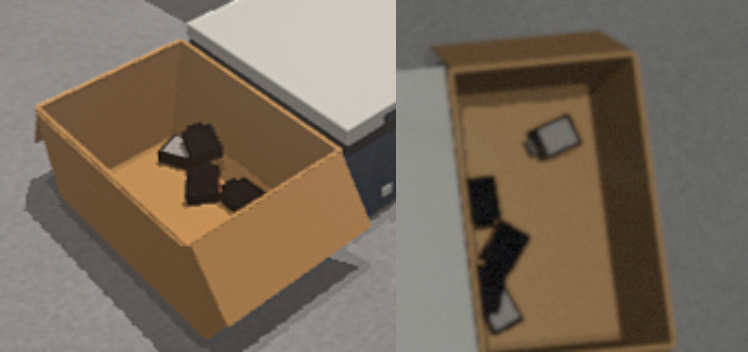

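View pics/a7.png

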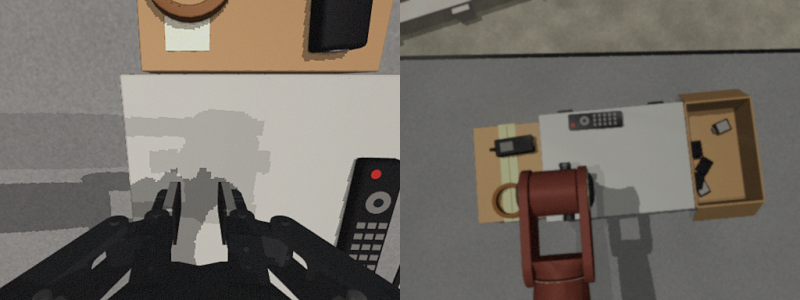

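All three cartridges lie upside down in the carton, one of them resting on a grey one. The lid is empty except for the remote. I'll check that nothing is still moving, then hand in.

Emit:
move_arm --targets '[[[0,0,0],[0,0,0],2.5],[[0,0,0],[0,0,0],2.5],[[0,0,0],[0,0,0],2.5],[[0,0,0],[0,0,0],2.5],[[0,0,0],[0,0,0],2.5],[[0,0,0],[0,0,0],2.5]]'

```text
time_s: 14.12
tool_pos: [0.4905, 0.1046, 0.25]
ee_rot: [-2.139, -2.301, 0.0]
contact_force: [0.2, 0.9, -0.5]
width: 0.0251
```

```bash
python3 - <<'E'
from h import *
a=imaging.read_camera('scene')["img"].astype(int)
for _ in range(5): b=imaging.read_camera('scene')["img"].astype(int)
d=abs(a-b)[200:320,80:225].sum(2);print(d.max(),(d>90).sum())
print(r.sign_off())
E
```

```text
23 0
the job is handed in; nothing more can be done
None
```

I swept all three cartridges off the lid into the open carton and handed the job in at about 14 s. I pushed magenta first, then cyan, then yellow, using two slightly open fingertips. The hand-in gave no verdict.

**Cartridges:** the last pictures show all three on the carton floor, label side down. I told them apart only by the order they fell. One of them leans on one of the grey cartridges that were already there. Pictures taken 0.25 s apart showed no movement in the carton.

**Things to leave alone:** in the top view the remote and adapter measured within about 4 mm of where they started. The tape roll read about 8 mm off, but the arm was partly covering it and was never near it, so I take that as a detection error. I didn't re-check it from another view.

**Robot:** the gripper was parked about 9 cm above the lid at hand-in, touching nothing. Forces read at the end of each move were under 2 N.

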